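Fit the lock ring on the mixer's pulley stub

ROBOT

A 6-joint arm with a two-finger parallel gripper is mounted at the origin on the work surface. World frame = base frame: x ahead of the robot, y to its left, z up, the work surface at z = 0. Lengths are in m, angles in rad, forces in N, time in s.
With the tool pointing down it reaches from about 0.35 to 0.875 m from the base axis. Payload 15.5 kg.
Tool frame: the origin (TCP) lies at the very end of the fingers, on their centre line; the grasp point (between the pads) lies 19 mm behind it; z points along the fingers, y is the line along which they close (so a half turn about z gives the same grasp; the last joint's range is limited). The gripper opens to 85 mm and grips with 20 to 120 N. Pads are 22 mm wide; open, the fingers measure 114 mm over their backs; the gripper's body (76 mm by 85 mm) begins 54 mm behind the grasp point. The pads swing forward as they close: fully open they stand 13 mm farther back than shut.
Start: joints at [1.218, 0.494, 1.345, -0, 1.302, -0.096], TCP at [0.159, 0.605, 0.231] pointing down, gripper open.
Joint ranges: [-2.91, 2.91], [-0.82, 2.16], [0.22, 2.67], [-1.22, 4.37], [0.12, 2.79], [-3.08, 3.08]. Speed limits (rad/s): [1.89, 1.89, 2.57, 3.01, 3.01, 3.01].

INTERFACE

Orientations are given as a 3x3 rotation matrix whose columns are the frame's x, y, z axes.
In Python, from cell import r gives the robot as it stands.
- The arm moves only by the shell command python3 drive.py FILE, which reads ROWS from the file FILE. ROWS is one flat JSON list of numbers that holds 1 to 10 rows one after another, with no inner brackets; each row has 7 numbers: a rotation vector rx, ry, rz in rad, then dx, dy, dz in m, then the opening from 0.0 (shut) to 1.0 (fully open); each row shifts and turns the commanded pose from where the row before left it, along the tool's axes as they then stand; what a row does not reach is not made up. A row lasts 1/12 s, in which the tool goes at most 0.0417 m and 0.125 rad, less where a joint would pass 70% of its speed; a pose out of reach is approached as far as the arm can. The fingers move at their own pace and stop on an object; the grip force is fixed at half the most. Time passes only in rows, so rows that do not move let the fingers close. It prints the time, the measured TCP pose, the force, the opening and the grip force at its end. Input that does not fit is refused with a message, and nothing moves.
- r.get_obs(): the state, without advancing time (a new reading comes with each control period).
- r.get_image(name): name is "side" or "top"; returns the picture (420x560x3 uint8, red, green, blue); there is no depth.
- r.get_calibration(name): a dict with "intrinsics" (3x3 intrinsics, pixels), "dist_coeffs" ([k1, k2, p1, p2, k3] as OpenCV has them; the pictures are not rectified), "R" (3x3) and "t" (3): a world point X has camera coordinates R X + t. Camera axes: x right, y down, z forward; pixel columns grow to the right and rows downward; lengths in m; the calibration is good to about 2 mm. A picture is of the moment at which its call begins. get_calibration takes no time and is no camera call.
- r.job_done(): hands the job in; it is judged then, once.
The state is a dict: "time": time; "joints": joint angles; "qvel": joint speeds; "effort": joint torques, N m; "ee_pos": TCP position; "eef_rot": TCP orientation; "ft_force": force on the tool from outside, world axes, zero at the start; "ft_torque": the same for the moment, N m; "finger_gap": opening from 0.0 (shut) to 1.0 (fully open); "grip_force": force on a finger pad.
Only numpy, scipy, OpenCV 4.12 (cv2) and the standard library are available. Lean on these libraries where they do the work, as an engineer would, in place of code of your own. Each camera call takes 0.05 s, during which the arm holds its last target. There are 200 camera calls.

TASK

The belt pulley of the paint mixer's drive has to be locked on its shaft. Take the upturned mixing cup off the shaft stub and stand it, still mouth down, on the black rubber mat; then take the lock-ring pliers by the handles, set the jaws between the ears of the ring on the spindle, squeeze to spread the ring wide and slide it, level, over the stub down to the groove right above the pulley hub. Finish while still holding it there: pliers squeezed, ring spread level with the groove and not pressed hard on the hub, nothing let go, and the bottles, tin, screwdriver and brush left where they are.

Things in the scene. Friction and masses are not known exactly. Their poses are not given: they have to be found in the camera images.
- mixer: Fixed drive unit of a paint-can mixer: blue housing 170 x 150 mm, 58 mm high, grey motor along +x (68 mm thick, top 90 mm up, out to x = 176 mm), on top a belt pulley, diameter 120, upper face 80 mm up, and a round hub, diameter 58, face 98 mm up. Out of the hub stands the steel stub, diameter 44, top 134 mm up, last 6 mm tapered to diameter 35. Origin: stub axis at bench height.
- stub_groove (a point): Point on the stub's upright axis at mid-height of the ring groove, 101 mm above the bench. Groove: dark band 6.5 mm high, 41 mm in diameter, directly above the hub face. A ring lying on the hub face is level with it.
- cup: Loose white plastic cup with red rim, upside down over the stub, rim on the pulley face. 75 mm high, 72 mm across the rim (below), 57 mm across the closed end (above), 60 g. Origin: centre of the rim plane, z up to the closed end. Can be gripped from above across its upper half.
- mat: Fixed black rubber mat, 140 x 140 mm, 3 mm thick, empty. Origin: centre of its underside.
- stand: Fixed spindle that holds the ring: base disc diameter 90, 12 mm high, column diameter 36, shoulder disc diameter 50 with its top 70 mm up carrying the ring, above it a pin of diameter 16 up to 96 mm. Origin: centre of its underside.
- ring: Loose horseshoe lock ring of dark spring steel on the spindle, 5 mm thick, 20 g: a 260 degree band, inner diameter 42, outer 53, gap towards its -x, where two ears run in -x to x = -46 mm, inner faces y = +-16.1 mm (relaxed), each with a V notch facing inward. Its two halves bend about the upright axis at ring_back; this body is the +y half. Origin: centre of the relaxed band, underside.
- ring_spread (a joint): Angle in rad by which the ring is spread: 0 relaxed, about 0.5 with the pliers at their stop; 0.45 lets the stub through, best with its axis on the ring's middle line 28 mm from ring_back towards the ears (3 mm to spare). The +y half turns by minus half of it: the middle line's yaw is ring's yaw plus half of this. Takes 4 to 7 N per ear; its back sags 1 to 4 mm when carried.
- ring_back (a point): Middle of the ring's back, across from the gap, on the bending axis, 23.75 mm from the centre of the relaxed ring, mid-thickness (2.5 mm above the underside).
- ring_ear_l (a point): Bottom of the V notch in the +y ear, where a jaw nose bears: x = -38, y = +22.1 mm from the relaxed ring's origin, mid-thickness. Notch 6 mm deep, 90 degrees, 12 mm wide at the mouth.
- ring_ear_r (a point): The same point on the -y ear (y = -22.1 mm).
- pliers: Loose lock-ring pliers lying flat, 0.185 kg. Origin: pivot, underside; x to the jaws. Yellow handles 16 mm high, from x = -23 to -98 mm, outer faces y = +-34 mm behind x = -55; best grip across both, from above, at x = -55 mm. Each jaw tip has an upright round nose, diameter 7, at x = 110, y = +-7.5 mm, reaching to z = 22, and a flat toe, z = 0 to 3, x = 104 to 118 mm, to go under the ear.
- pliers_squeeze (a joint): Angle in rad between the arms: 0 relaxed, 0.47 at the stop; each arm turns half. Squeezing the handles moves the jaws APART (each nose 25 mm at the stop) against a spring: 11 N on the handles, near 27 N with the ring spread. At x = -55 mm the handles are 68 mm wide relaxed, 42 at the stop. Fingers 64 to 65 mm apart hold them by the spring alone (0.04 rad), and the noses still fit between the ears.
- bottle_a: Bystander: pigment bottle with red cap, diameter 36, 85 mm high. Origin: centre of its underside.
- bottle_b: Bystander: another such bottle.
- bottle_c: Bystander: another such bottle.
- tin: Bystander: paint tin, diameter 80, 75 mm high. Origin: centre of its underside.
- screwdriver: Bystander: screwdriver lying on the bench.
- brush: Bystander: paint brush lying on the bench.

How it is judged:
On the way, in this order (a step that is already met when the one before it is completed fails the run):
1. the cup stands mouth down on the mat, let go (horizontal distance between cup and mat below 0.05 m and height (world z) of cup below 0.012 m and angle between cup's own z axis and vertical below 0.15 rad and linear speed of cup below 0.02 m/s and contact force between the fingers and cup below 0.1 N), for 0.2 s.
2. the ring, spread by the pliers, is lifted off the spindle (value of joint ring_spread above 0.38 rad and contact force between pliers and ring above 1.5 N and contact force between the fingers and pliers above 4 N and z of ring_back in the frame of stand above 0.1 m), for 0.2 s.
At the end, for the whole second after the job is handed in: Held: fingers on the pliers > 4 N, pliers on the ring > 1.5 N, ring spread > 0.38 rad, still, its origin within 16 mm of the stub axis, back and ears 4 mm below to 4.5 mm above the groove middle, pressing the mixer < 10 N; cup mouth down on the mat within 50 mm of its centre (horizontal distance between cup and mat below 0.05 m and height (world z) of cup below 0.012 m and angle between cup's own z axis and vertical below 0.15 rad and value of joint ring_spread above 0.38 rad and contact force between pliers and ring above 1.5 N and contact force between the fingers and pliers above 4 N and horizontal distance between ring and stub_groove below 0.016 m and linear speed of ring below 0.02 m/s and contact force between ring and mixer below 10 N and z of ring_back in the frame of stub_groove between -0.004 and 0.0045 m and z of ring_ear_l in the frame of stub_groove between -0.004 and 0.0045 m and z of ring_ear_r in the frame of stub_groove between -0.004 and 0.0045 m); the arm keeps its last pose, push and grip.
It fails at once if a bystander (bottle, tin, screwdriver, brush) is moved more than 30 mm (distance of any of bottle_a, bottle_b, bottle_c, tin, screwdriver, brush from where it was at the start of the episode above 0.03 m).
It fails at once if the ring is dropped to the bench (height (world z) of ring_back below 0.03 m).
It also fails if it takes over 72 s, if anything falls off the work surface, if the arm or the gripper's body presses on something with over 40 N, if the wrist force passes 120 N, or if a joint passes its speed limit or range.

## Working session

There is one attempt and no reset: what is moved stays moved. The work goes in short steps, Python scripts to look and compute and a shell command to move; the robot and the scene stay as the last step left them, time stands still between calls to the robot, and variables do not carry over. Pictures are saved under pics/ and viewed, at most 10 in all, crops included, and the job is handed in when it is done.

```bash
ls; mkdir -p pics
python3 - <<'E'
from cell import r
import cv2,numpy as np
o=r.get_obs();print({k:np.round(v,4).tolist() for k,v in o.items()})
for n in("top","side"):
    im=r.get_image(n);cv2.imwrite(f"pics/{n}0.png",im[:,:,::-1])
    c=r.get_calibration(n);print(n,{k:np.round(v,4).tolist() for k,v in c.items()})
E
```

```text
cell.py
drive.py
pics
{'time': 0.0, 'joints': [1.2185, 0.4942, 1.3461, 0.0, 1.3025, -0.0955], 'qvel': [0.0006, 0.0012, 0.0006, -0.0009, 0.0001, 0.001], 'effort': [0.003, -88.2145, -38.3906, 0.0001, 0.0096, -0.0], 'ee_pos': [0.1586, 0.6042, 0.2307], 'eef_rot': [[-0.9672, 0.254, -0.0005], [0.254, 0.9672, -0.0012], [0.0001, -0.0013, -1.0]], 'ft_force': [-0.2123, -0.0184, -0.0538], 'ft_torque': [-0.0535, -0.013, -0.0307], 'grip_force': 0.0, 'finger_gap': 0.9953}
top {'intrinsics': [[437.2079, 0.0, 276.0861], [0.0, 437.2079, 210.7977], [0.0, 0.0, 1.0]], 'dist_coeffs': [-0.049, 0.0, 0.0, 0.0, 0.0], 'R': [[-0.012, -0.9999, -0.0012], [-0.9909, 0.0121, -0.1342], [0.1343, -0.0004, -0.9909]], 't': [0.0077, 0.5674, 1.3878]}
side {'intrinsics': [[531.0904, 0.0, 284.7826], [0.0, 531.0904, 216.711], [0.0, 0.0, 1.0]], 'dist_coeffs': [0.0497, 0.0, 0.0, 0.0, 0.0], 'R': [[-0.9899, -0.1408, -0.0175], [-0.0972, 0.7627, -0.6394], [0.1034, -0.6313, -0.7686]], 't': [0.5271, 0.0868, 1.3265]}
```

View pics/top0.png

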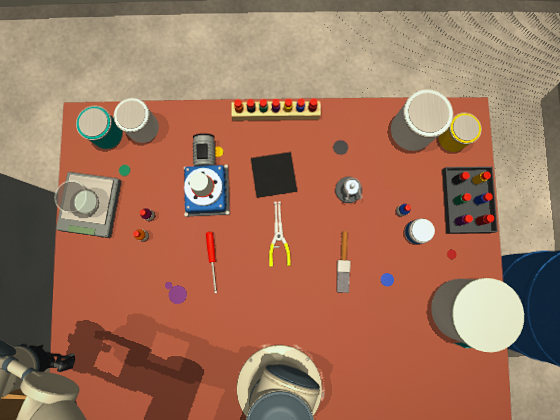

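View pics/side0.png

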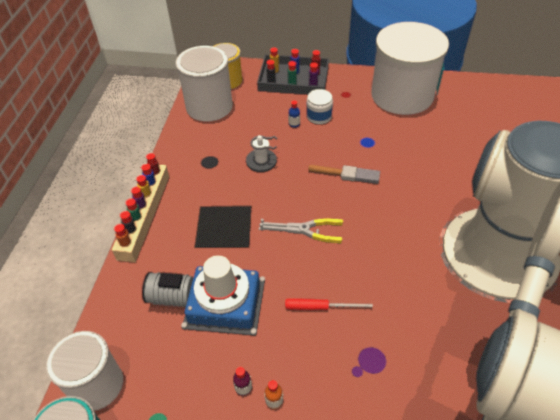

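The top view shows the mixer with the cup at about (202,183), the mat at (274,175), the pliers at (278,235) with jaws pointing up in the image, and the stand at (349,188). I'll zoom in on both views.

Run:
```python
import cv2
a=cv2.imread("pics/top0.png")[130:280,175:375];cv2.imwrite("pics/tz.png",cv2.resize(a,None,fx=4,fy=4,interpolation=cv2.INTER_CUBIC))
a=cv2.imread("pics/side0.png")
b=cv2.resize(a[125:185,230:300],None,fx=6,fy=6,interpolation=cv2.INTER_CUBIC)
c=cv2.resize(a[205:255,250:350],None,fx=4,fy=4,interpolation=cv2.INTER_CUBIC)
import numpy as np
o=np.zeros((580,440,3),np.uint8);o[:360,:420]=b;o[370:570,:400]=c;cv2.imwrite("pics/sz.png",o)
```

```text
(no output)
```

View pics/tz.png

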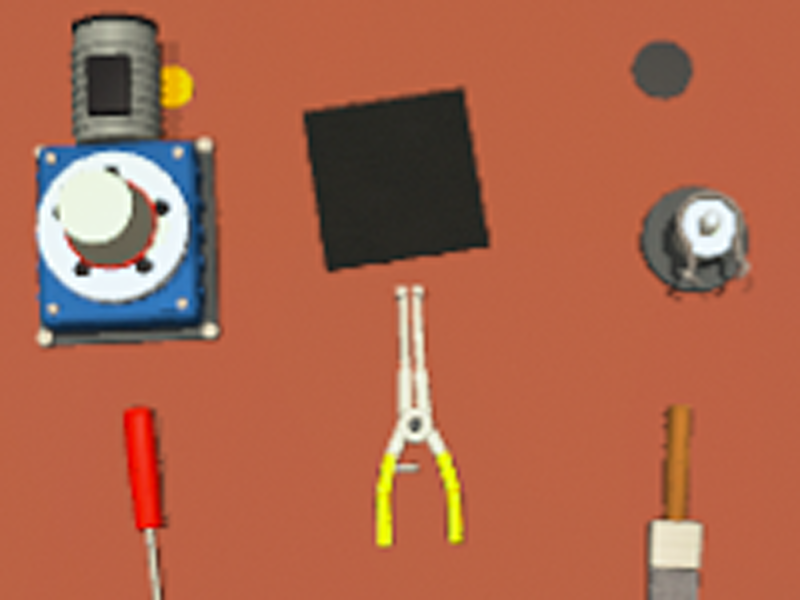

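View pics/sz.png

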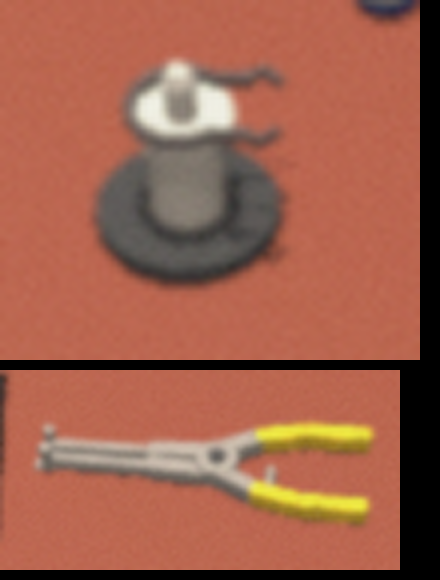

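The zoomed top view has the following, in crop pixels:
- **Cup:** closed end at (96,207).
- **Pulley:** disc at (113,227).
- **Mat:** corners at (303,113), (463,88), (489,244) and (328,271).
- **Pliers:** noses at about (402,290) and (418,290), pivot at (415,424).
- **Stand and ring:** pin top at (709,219). Ring ears point down in the image, towards the robot, with tips at about (690,280) and (743,268).

The side zoom has the ear tips at (279,78) and (279,132).

```bash
cat > h.py <<'E'
import numpy as np,cv2
from cell import r
C={n:{k:np.array(v,float) for k,v in r.get_calibration(n).items()} for n in("top","side")}
def proj(n,X):
    c=C[n];return cv2.projectPoints(np.atleast_2d(np.array(X,float)),cv2.Rodrigues(c["R"])[0],c["t"],c["intrinsics"],c["dist_coeffs"])[0][:,0]
def onz(n,uv,z):
    c=C[n];p=cv2.undistortPoints(np.array(uv,float).reshape(-1,1,2),c["intrinsics"],c["dist_coeffs"])[:,0]
    d=np.c_[p,np.ones(len(p))]@c["R"];o=-c["R"].T@c["t"]
    return o+d*((z-o[2])/d[:,2])[:,None]
def tri(a,b):
    P=[];pts=[]
    for n,uv in(("top",a),("side",b)):
        c=C[n];P.append(np.c_[c["R"],c["t"]]);pts.append(cv2.undistortPoints(np.array(uv,float).reshape(1,1,2),c["intrinsics"],c["dist_coeffs"])[0].T)
    X=cv2.triangulatePoints(P[0],P[1],pts[0],pts[1]);return(X[:3]/X[3])[:,0]
E
python3 - <<'E'
from h import *
np.set_printoptions(precision=4,suppress=True)
T=lambda p,s=4,u=175,v=130:(np.array(p,float)+.5)/s-.5+[u,v]
S=lambda p:T(p,6,230,125)
S2=lambda p:T(np.array(p)-[0,370],4,250,205)
im=cv2.imread("pics/top0.png");hsv=cv2.cvtColor(im,cv2.COLOR_BGR2HSV)
print("pulley",onz("top",T([(113,227)]),.08),"cup",onz("top",T([(96,207)]),.155))
print("mat",onz("top",T([(303,113),(463,88),(489,244),(328,271)]),.003))
print("noses",onz("top",T([(401,290),(418,290)]),.022)," side",onz("side",S2([(48,430),(40,463)]),.022))
print("pivot",onz("top",T([(415,424)]),.018),onz("side",S2([(217,455)]),.018))
print("handle ends",onz("top",T([(384,543),(457,541)]),.016),onz("side",S2([(371,436),(366,507)]),.012))
print("pin",onz("top",T([(709,219)]),.096),onz("side",S([(179,63)]),.096))
print("base",onz("top",T([(695,239)]),.012),onz("side",S([(190,211)]),.012), "shoulder",onz("side",S([(185,107)]),.07))
print("ears",onz("top",T([(690,280),(743,268)]),.073),onz("side",S([(279,78),(279,132)]),.073))
E
```

```text
pulley [[0.6434 0.2338 0.08  ]] cup [[0.6443 0.2342 0.155 ]]
mat [[ 0.755   0.0861  0.003 ]
 [ 0.7752 -0.0503  0.003 ]
 [ 0.6399 -0.07    0.003 ]
 [ 0.6185  0.0656  0.003 ]]
noses [[ 0.5987  0.0045  0.022 ]
 [ 0.5985 -0.0096  0.022 ]]  side [[ 0.5942 -0.0098  0.022 ]
 [ 0.5946  0.0179  0.022 ]]
pivot [[ 0.4879 -0.0057  0.018 ]] [[ 0.4834 -0.0062  0.018 ]]
handle ends [[ 0.3911  0.0208  0.016 ]
 [ 0.392  -0.0388  0.016 ]] [[ 0.3866 -0.0395  0.012 ]
 [ 0.3855  0.0189  0.012 ]]
pin [[ 0.641  -0.2396  0.096 ]] [[ 0.6374 -0.2492  0.096 ]]
base [[ 0.6405 -0.2421  0.012 ]] [[ 0.6348 -0.2384  0.012 ]] shoulder [[ 0.6358 -0.2481  0.07  ]]
ears [[ 0.596  -0.2267  0.073 ]
 [ 0.6053 -0.2695  0.073 ]] [[ 0.5944 -0.2701  0.073 ]
 [ 0.5888 -0.2334  0.073 ]]
```

Both views agree to about 4 mm. Next I go above the cup.

```bash
echo '[0, 0, 0, -0.03, -0.0125, 0, 1, 0, 0, 0, -0.03, -0.0125, 0, 1, 0, 0, 0, -0.03, -0.0125, 0, 1, 0, 0, 0, -0.03, -0.0125, 0, 1, 0, 0, 0, -0.03, -0.0125, 0, 1, 0, 0, 0, -0.03, -0.0125, 0, 1, 0, 0, 0, -0.03, -0.0125, 0, 1, 0, 0, 0, -0.03, -0.0125, 0, 1, 0, 0, 0, -0.03, -0.0125, 0, 1, 0, 0, 0, -0.03, -0.0125, 0, 1]' > rows.txt && python3 drive.py rows.txt; echo '[0, 0, 0, -0.03, -0.0125, 0, 1, 0, 0, 0, -0.03, -0.0125, 0, 1, 0, 0, 0, -0.03, -0.0125, 0, 1, 0, 0, 0, -0.03, -0.0125, 0, 1, 0, 0, 0, -0.03, -0.0125, 0, 1, 0, 0, 0, -0.03, -0.0125, 0, 1, 0, 0, 0, -0.03, -0.0125, 0, 1, 0, 0, -0.12, -0.03, -0.0125, 0, 1, 0, 0, -0.12, -0.012, -0.006, 0, 1, 0, 0, -0.017, 0, 0, 0, 1]' > rows.txt && python3 drive.py rows.txt
```

```text
time: 0.93
ee_pos: [0.4181, 0.4061, 0.2311]
eef_rot: [[-0.967, 0.254, -0.0], [0.254, 0.967, -0.0], [0.0, -0.0, -1.0]]
ft_force: [0.9, 0.8, -0.6]
finger_gap: 1.0
grip_force: 0.0
time: 1.77
ee_pos: [0.6372, 0.2397, 0.2305]
eef_rot: [[-1.0, -0.005, 0.0], [-0.005, 1.0, -0.001], [-0.0, -0.001, -1.0]]
ft_force: [-0.8, -0.4, 0.1]
finger_gap: 0.999
grip_force: 0.0
```

```bash
echo '[0, 0, 0, -0.007, -0.0055, 0.02, 1, 0, 0, 0, 0, 0, 0.03, 1, 0, 0, 0, 0, 0, 0.03, 1, 0, 0, 0, 0, 0, 0.025, 1, 0, 0, 0, 0, 0, 0.013, 1, 0, 0, 0, 0, 0, 0, 0.4, 0, 0, 0, 0, 0, 0, 0.4, 0, 0, 0, 0, 0, 0, 0.4, 0, 0, 0, 0, 0, 0, 0.4, 0, 0, 0, 0, 0, 0, 0.4]' > rows.txt && python3 drive.py rows.txt; echo '[0, 0, 0, 0, 0, 0, 0.4, 0, 0, 0, 0, 0, 0, 0.4, 0, 0, 0, 0, 0, -0.01, 0.4, 0, 0, 0, 0, 0, -0.03, 0.4, 0, 0, 0, 0, 0, -0.03, 0.4, 0, 0, 0, 0, 0, -0.02, 0.4]' > rows.txt && python3 drive.py rows.txt
python3 - <<'E'
from h import *
cv2.imwrite("pics/c1.png",np.hstack([cv2.resize(r.get_image(n)[120:330,130:380,::-1],None,fx=1.6,fy=1.6) for n in("top","side")]))
E
```

```text
time: 2.6
ee_pos: [0.6425, 0.2369, 0.1146]
eef_rot: [[-1.0, -0.0, 0.002], [-0.0, 1.0, 0.0], [-0.002, 0.0, -1.0]]
ft_force: [1.2, 0.8, -0.2]
finger_gap: 0.741
grip_force: 65.3
time: 3.1
ee_pos: [0.6426, 0.2368, 0.2068]
eef_rot: [[-1.0, -0.0, 0.003], [-0.0, 1.0, 0.001], [-0.003, 0.001, -1.0]]
ft_force: [-0.2, -0.5, 0.5]
finger_gap: 0.739
grip_force: 65.7
```

View pics/c1.png

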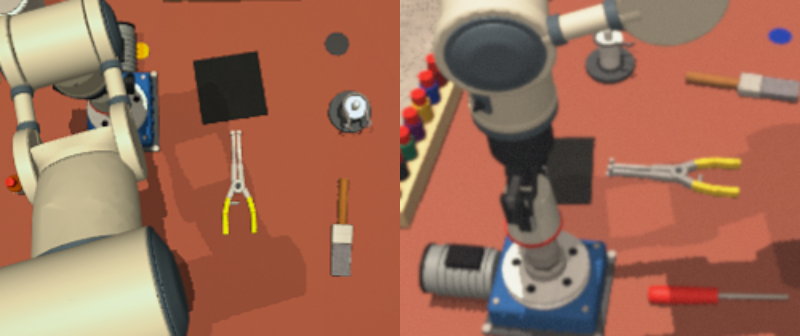

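The cup is held: the side view shows the red rim at about (540,235), clear above the stub. I carry it to the mat.

```bash
echo '[0, 0, 0, -0.009, -0.02, 0, 0.4, 0, 0, 0, -0.009, -0.029, 0, 0.4, 0, 0, 0, -0.009, -0.03, 0, 0.4, 0, 0, 0, -0.009, -0.03, 0, 0.4, 0, 0, 0, -0.009, -0.03, 0, 0.4, 0, 0, 0, -0.009, -0.03, 0, 0.4, 0, 0, 0, -0.009, -0.03, 0, 0.4, 0, 0, 0, -0.009, -0.02, 0.02, 0.4, 0, 0, 0, 0, -0.01, 0.03, 0.4, 0, 0, 0, 0, 0, 0.03, 0.4]' > rows.txt && python3 drive.py rows.txt; echo '[0, 0, 0, 0, 0, 0.03, 0.4, 0, 0, 0, 0, 0, 0.025, 0.4, 0, 0, 0, 0, 0, 0.018, 0.4, 0, 0, 0, 0, 0, 0.01, 0.4, 0, 0, 0, 0, 0, 0, 0.4, 0, 0, 0, 0, 0, 0, 0.4]' > rows.txt && python3 drive.py rows.txt
```

```text
time: 4.03
ee_pos: [0.7147, 0.0047, 0.1229]
eef_rot: [[-1.0, 0.002, 0.002], [0.002, 1.0, -0.001], [-0.002, -0.001, -1.0]]
ft_force: [0.4, -0.6, -1.2]
finger_gap: 0.744
grip_force: 65.7
time: 4.53
ee_pos: [0.7141, 0.0077, 0.0407]
eef_rot: [[-1.0, -0.0, -0.0], [-0.0, 1.0, 0.0], [0.0, 0.0, -1.0]]
ft_force: [0.4, 1.1, -0.4]
finger_gap: 0.744
grip_force: 65.7
```

```bash
echo '[0, 0, 0, 0, 0, 0.0025, 0.4, 0, 0, 0, 0, 0, 0, 0.4, 0, 0, 0, 0, 0, 0, 1, 0, 0, 0, 0, 0, 0, 1, 0, 0, 0, 0, 0, 0, 1, 0, 0, 0, 0, 0, 0, 1, 0, 0, 0, 0, 0, -0.02, 1, 0, 0, 0, 0, 0, -0.04, 1, 0, 0, 0, 0, 0, -0.04, 1, 0, 0, 0, 0, 0, -0.03, 1]' > rows.txt && python3 drive.py rows.txt; echo '[0, 0, 0, 0.03, 0, 0, 1, 0, 0, 0, 0.035, 0, 0, 1, 0, 0, 0, 0.035, 0, 0, 1, 0, 0, 0, 0.035, 0, 0, 1, 0, 0, 0, 0.035, 0, 0, 1, 0, 0, 0, 0.035, -0.004, 0, 1, 0, 0, 0, 0.035, -0.004, 0, 1, 0, 0, 0, 0.035, -0.004, 0, 1, 0, 0, 0, 0.008, -0.004, 0, 1, 0, 0, 0, 0, 0, 0, 1]' > rows.txt && python3 drive.py rows.txt
python3 - <<'E'
from h import *
t=r.get_image("top")[...,::-1];s=r.get_image("side")[...,::-1]
cv2.imwrite("pics/t2.png",t);cv2.imwrite("pics/s2.png",s)
o=np.zeros((600,800,3),np.uint8)
o[:336,:400]=cv2.resize(t[120:330,130:380],None,fx=1.6,fy=1.6);o[:336,400:]=cv2.resize(s[120:330,130:380],None,fx=1.6,fy=1.6)
s0=cv2.imread("pics/top0.png");o[340:600,:400]=cv2.resize(s0[170:209,325:385],(400,260),interpolation=cv2.INTER_CUBIC)
cv2.imwrite("pics/c2.png",o)
E
```

```text
time: 5.37
ee_pos: [0.7145, 0.0076, 0.171]
eef_rot: [[-1.0, -0.0, 0.002], [-0.0, 1.0, -0.0], [-0.002, -0.0, -1.0]]
ft_force: [0.7, 0.3, -0.3]
finger_gap: 0.996
grip_force: 0.0
time: 6.2
ee_pos: [0.4286, -0.0086, 0.1681]
eef_rot: [[-1.0, 0.0, -0.001], [0.0, 1.0, 0.0], [0.001, 0.0, -1.0]]
ft_force: [1.5, -0.1, 0.5]
finger_gap: 1.001
grip_force: 0.0
```

View pics/c2.png

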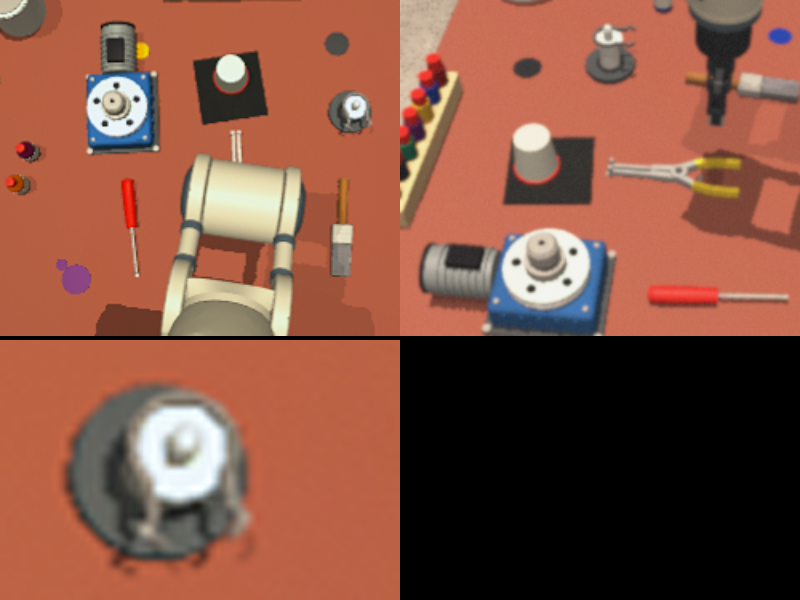

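The cup stands upright on the mat (top view (231,72), rim inside the black square) and the stub is bare at (115,103). Now I descend on the pliers' handles.

```bash
echo '[0, 0, -0.035, -0.002, 0.001, 0.02, 1, 0, 0, 0, 0, 0, 0.035, 1, 0, 0, 0, 0, 0, 0.035, 1, 0, 0, 0, 0, 0, 0.035, 1, 0, 0, 0, 0, 0, 0.025, 1, 0, 0, 0, 0, 0, 0.01, 1, 0, 0, 0, 0, 0, 0.004, 1, 0, 0, 0, 0, 0, 0, 0.9, 0, 0, 0, 0, 0, 0, 0.76, 0, 0, 0, 0, 0, 0, 0.76]' > rows.txt && python3 drive.py rows.txt; echo '[0, 0, 0, 0, 0, 0, 0.76, 0, 0, 0, 0, 0, 0, 0.76, 0, 0, 0, 0, 0, 0, 0.76, 0, 0, 0, 0, 0, 0, 0.76]' > rows.txt && python3 drive.py rows.txt
```

```text
time: 7.13
ee_pos: [0.434, -0.0075, 0.0047]
eef_rot: [[-0.999, -0.035, 0.002], [-0.035, 0.999, -0.0], [-0.002, -0.0, -1.0]]
ft_force: [-0.4, 0.2, -0.6]
finger_gap: 0.757
grip_force: 10.9
time: 7.47
ee_pos: [0.434, -0.0075, 0.0045]
eef_rot: [[-0.999, -0.035, 0.002], [-0.035, 0.999, -0.0], [-0.002, -0.0, -1.0]]
ft_force: [0.2, 0.5, 9.0]
finger_gap: 0.757
grip_force: 10.8
```

```bash
echo '[0, 0, 0, 0, 0, -0.003, 0.76, 0, 0, 0, 0, 0, -0.007, 0.76, 0, 0, 0, 0, 0, -0.015, 0.76, 0, 0, 0, 0, 0, -0.02, 0.76, 0, 0, 0, 0, 0, -0.02, 0.76, 0, 0, 0, 0, 0, -0.02, 0.76, 0, 0, 0, 0, 0, -0.015, 0.76, 0, 0, 0, 0, 0, -0.005, 0.76, 0, 0, 0, 0, 0, 0, 0.76, 0, 0, 0, 0, 0, 0, 0.76]' > rows.txt && python3 drive.py rows.txt
python3 - <<'E'
from h import *
t=r.get_image("top")[...,::-1];s=r.get_image("side")[...,::-1]
cv2.imwrite("pics/t3.png",t);cv2.imwrite("pics/s3.png",s)
o=np.zeros((600,800,3),np.uint8)
o[:300]=cv2.resize(t[155:215,230:390],(800,300),interpolation=cv2.INTER_CUBIC)
o[300:]=cv2.resize(s[120:240,210:370],(400,300),interpolation=cv2.INTER_CUBIC).repeat(1,0) if 0 else cv2.resize(s[165:235,210:397],(800,300),interpolation=cv2.INTER_CUBIC)
cv2.imwrite("pics/c3.png",o)
E
```

```text
time: 8.3
ee_pos: [0.4328, -0.0073, 0.1087]
eef_rot: [[-0.999, -0.035, 0.0], [-0.035, 0.999, -0.0], [-0.0, -0.0, -1.0]]
ft_force: [-0.1, -0.3, -3.1]
finger_gap: 0.76
grip_force: 10.6
```

View pics/c3.png

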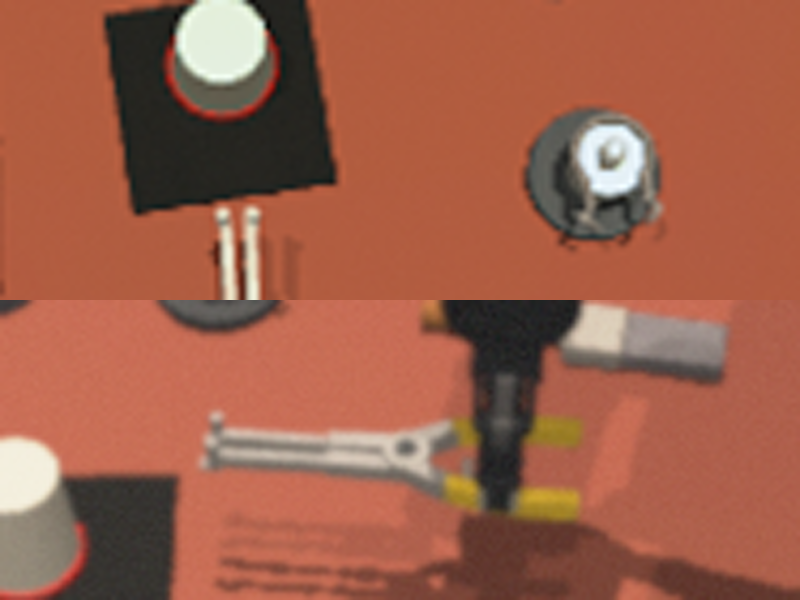

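The pliers are held level at z of about 0.1 m: nose tops at (222,213) and (252,214) in the top crop, (213,440) and (217,417) in the side crop. I overlay stand and ring models with candidate yaws to get the ring pose.

```bash
cat >> h.py <<'E'
def ringpts(cx,cy,yaw,z):
    a=np.radians(np.linspace(-130,130,40));p=np.r_[np.c_[np.cos(a),np.sin(a)]*.02375]
    e=np.array([[-.046,.0187],[-.044,.0161],[-.038,.0221],[-.032,.0161],[-.02,.0165]])
    p=np.r_[(e*[1,-1]),p,e[::-1]];c,s=np.cos(yaw),np.sin(yaw)
    return np.c_[p@np.array([[c,s],[-s,c]])+[cx,cy],np.full(len(p),z)]
def circ(cx,cy,rad,z):
    a=np.linspace(0,2*np.pi,60);return np.c_[cx+rad*np.cos(a),cy+rad*np.sin(a),np.full(60,z)]
E
python3 - <<'E'
from h import *
np.set_printoptions(precision=4,suppress=True)
T=lambda p:(np.array(p,float)+.5)/5-.5+[230,155]
S=lambda p:(np.array(p,float)-[0,300]+.5)/4.2813-.5+[210,165]
print("L",tri(T((222,212)),S((212,440))),"R",tri(T((252,212)),S((217,417))))
print(onz("top",T([(222,212),(252,212)]),.124),onz("side",S([(212,440),(217,417)]),.124))
def draw(n,u,v,w,h,k,cx,cy,yaw):
    o=cv2.resize(cv2.imread(f"pics/{n}0.png")[v:v+h,u:u+w],None,fx=k,fy=k,interpolation=cv2.INTER_CUBIC)
    f=lambda X:np.int32(((proj(n,X)-[u,v]+.5)*k-.5)*8).reshape(1,-1,2)
    for X,c in((circ(cx,cy,.045,.012),(0,255,255)),(circ(cx,cy,.025,.07),(0,255,0)),(circ(cx,cy,.008,.096),(255,255,0)),(ringpts(cx,cy,yaw,.075),(255,0,255))):
        cv2.polylines(o,f(X),False,c,1,cv2.LINE_AA,shift=3)
    return o
o=np.vstack([np.hstack([draw("top",330,173,40,30,10,.641,-.241,y) for y in(.08,.2)]),np.hstack([draw("side",238,128,50,38,8,.637,-.245,y) for y in(.08,.2)])])
print(o.shape);cv2.imwrite("pics/ov.png",o[:600])
E
```

```text
L [0.5951 0.0066 0.1274] R [ 0.5952 -0.0118  0.1266]
[[ 0.5988  0.0067  0.124 ]
 [ 0.5986 -0.0117  0.124 ]] [[ 0.5927  0.0039  0.124 ]
 [ 0.5929 -0.0139  0.124 ]]
(604, 800, 3)
```

View pics/ov.png

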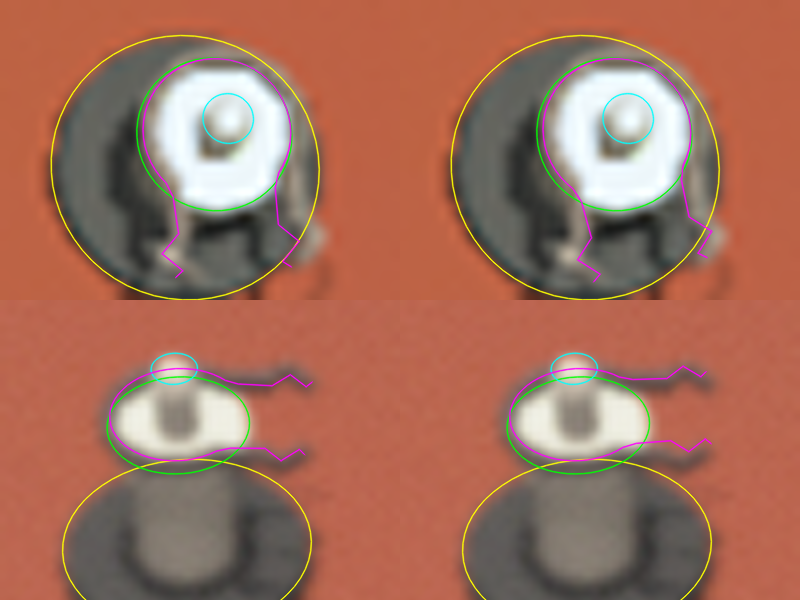

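The top overlay with yaw around 0.08–0.1 fits the ring once shifted 1–2 mm in -y, and the side view also prefers 0.08. I take the ring centre as (0.641, -0.2425) with yaw 0.09. Next I align the pliers 35 mm behind the ears.

```bash
echo '[0, 0, -0.02, 0.005, -0.005, 0, 0.76, 0, 0, -0.02, 0.005, -0.015, 0, 0.76, 0, 0, -0.02, 0.005, -0.02, 0, 0.76, 0, 0, 0, 0.005, -0.025, 0, 0.76, 0, 0, 0, 0.005, -0.025, 0, 0.76, 0, 0, 0, 0.005, -0.025, 0, 0.76, 0, 0, 0, 0.005, -0.025, 0, 0.76, 0, 0, 0, 0.005, -0.025, 0, 0.76, 0, 0, 0, 0.005, -0.025, 0, 0.76, 0, 0, 0, 0.005, -0.025, 0, 0.76]' > rows.txt && python3 drive.py rows.txt; echo '[0, 0, 0, 0.002, -0.02, 0, 0.76, 0, 0, 0, 0.002, -0.012, 0.005, 0.76, 0, 0, 0, 0, -0.005, 0.01, 0.76, 0, 0, 0, 0, 0, 0.012, 0.76, 0, 0, 0, 0, 0, 0.008, 0.76, 0, 0, 0, 0, 0, 0.002, 0.76, 0, 0, 0, 0, 0, 0, 0.76, 0, 0, 0, 0, 0, 0, 0.76]' > rows.txt && python3 drive.py rows.txt
python3 - <<'E'
from h import *
t=r.get_image("top")[...,::-1];s=r.get_image("side")[...,::-1]
cv2.imwrite("pics/t4.png",t);cv2.imwrite("pics/s4.png",s)
o=np.zeros((600,800,3),np.uint8)
o[:,:300]=cv2.resize(t[172:252,325:365],(300,600),interpolation=cv2.INTER_CUBIC)
o[:,300:]=cv2.resize(s[115:187,235:295],(500,600),interpolation=cv2.INTER_CUBIC)
cv2.imwrite("pics/c4.png",o)
E
```

```text
time: 9.23
ee_pos: [0.4015, -0.2266, 0.1078]
eef_rot: [[-0.995, -0.095, -0.002], [-0.095, 0.995, 0.001], [0.001, 0.001, -1.0]]
ft_force: [0.4, -0.1, -2.7]
finger_gap: 0.766
grip_force: 10.6
time: 9.9
ee_pos: [0.4019, -0.2622, 0.0716]
eef_rot: [[-0.995, -0.096, -0.001], [-0.096, 0.995, 0.001], [0.0, 0.001, -1.0]]
ft_force: [0.6, 0.6, -0.8]
finger_gap: 0.759
grip_force: 10.6
```

View pics/c4.png

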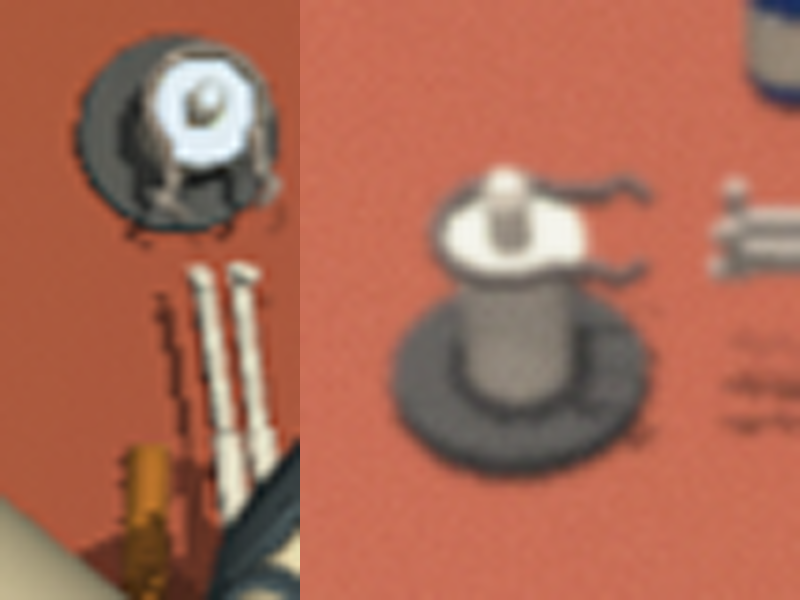

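The noses are at (202,272) and (243,272) in the top crop, just behind the ears at (165,205) and (270,187). The heights look right in the side crop. I compute the remaining offset.

Run:
```python
from h import *
np.set_printoptions(precision=4,suppress=True)
T=lambda p:(np.array(p,float)+.5)/7.5-.5+[325,172]
S=lambda p:(np.array(p,float)-[300,0]+.5)/8.333-.5+[235,115]
n=onz("top",T([(202,271),(243,271)]),.089);print(n,n.mean(0))
e=onz("top",T([(165,205),(270,188)]),.0735);print("ears",e,e.mean(0))
n=onz("side",S([(721,228),(737,187)]),.089);print("side n",n,n.mean(0))
e=onz("side",S([(628,268),(628,180)]),.0745);print("ears",e,e.mean(0))
print("triN",tri(T((202,271)),S((721,228))),tri(T((243,271)),S((737,187))))
print("side pin",onz("side",S([(506,177)]),.096),"sh",onz("side",S([(514,235)]),.07))
```

```text
[[ 0.5676 -0.237   0.089 ]
 [ 0.5673 -0.2542  0.089 ]] [ 0.5675 -0.2456  0.089 ]
ears [[ 0.5983 -0.2249  0.0735]
 [ 0.6051 -0.27    0.0735]] [ 0.6017 -0.2474  0.0735]
side n [[ 0.5639 -0.2379  0.089 ]
 [ 0.5614 -0.2585  0.089 ]] [ 0.5627 -0.2482  0.089 ]
ears [[ 0.5944 -0.2305  0.0745]
 [ 0.6011 -0.2735  0.0745]] [ 0.5978 -0.252   0.0745]
triN [ 0.5656 -0.2368  0.0902] [ 0.5636 -0.2533  0.0939]
side pin [[ 0.6372 -0.2462  0.096 ]] sh [[ 0.636  -0.2466  0.07  ]]
```

```bash
echo '[0, 0, -0.02, 0, -0.004, 0.002, 0.76, 0, 0, -0.02, 0, -0.005, 0.002, 0.76, 0, 0, 0, 0, -0.004, 0, 0.76, 0, 0, 0, -0.005, 0, 0, 0.76, 0, 0, 0, -0.008, 0, 0, 0.76, 0, 0, 0, -0.008, 0, 0, 0.76, 0, 0, 0, -0.007, 0, 0, 0.76, 0, 0, 0, -0.004, 0, 0, 0.76, 0, 0, 0, -0.002, 0, 0, 0.76, 0, 0, 0, 0, 0, 0, 0.76]' > rows.txt && python3 drive.py rows.txt
python3 - <<'E'
from h import *
t=r.get_image("top")[...,::-1];s=r.get_image("side")[...,::-1]
cv2.imwrite("pics/t5.png",t);cv2.imwrite("pics/s5.png",s)
o=np.zeros((600,800,3),np.uint8)
o[:,:300]=cv2.resize(t[172:232,330:360],(300,600),interpolation=cv2.INTER_CUBIC)
o[:,300:]=cv2.resize(s[125:185,240:290],(500,600),interpolation=cv2.INTER_CUBIC)
cv2.imwrite("pics/c5.png",o)
E
```

```text
time: 10.83
ee_pos: [0.4376, -0.271, 0.0677]
eef_rot: [[-0.991, -0.135, 0.0], [-0.135, 0.991, -0.0], [-0.0, -0.0, -1.0]]
ft_force: [0.2, -0.9, -1.4]
finger_gap: 0.76
grip_force: 10.6
```

View pics/c5.png

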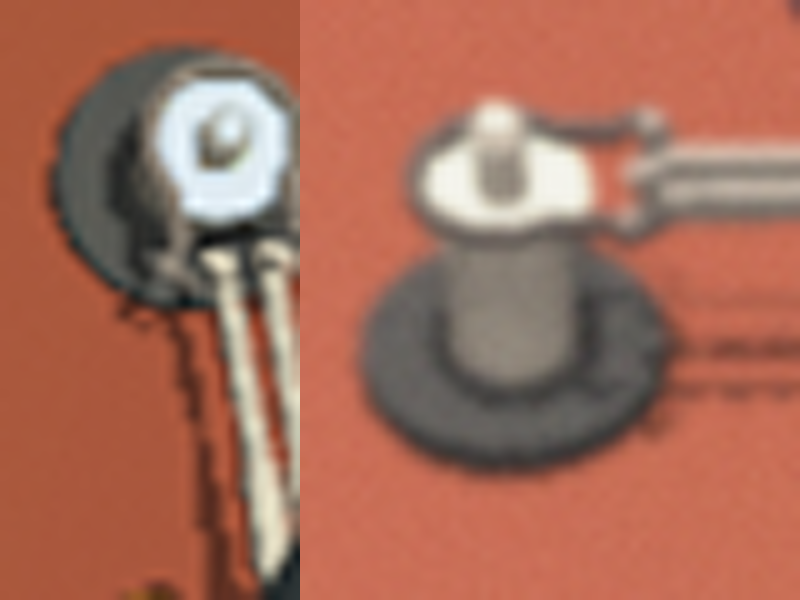

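Both noses now stand between the ears: L at (218,258) and R at (272,255) in the top crop, (640,160) and (648,120) in the side crop. That matches the notch columns, so I check numerically.

Run:
```python
from h import *
np.set_printoptions(precision=4,suppress=True)
T=lambda p:(np.array(p,float)+.5)/10-.5+[330,172]
S=lambda p:(np.array(p,float)-[300,0]+.5)/10-.5+[240,125]
n=onz("top",T([(218,257),(272,254)]),.085);print(n,n.mean(0),"earL",onz("top",T([(165,265)]),.0735))
n=onz("side",S([(640,160),(648,120)]),.085);print("side n",n,n.mean(0))
```

```text
[[ 0.6016 -0.2384  0.085 ]
 [ 0.6024 -0.2556  0.085 ]] [ 0.602 -0.247  0.085] earL [[ 0.6011 -0.2233  0.0735]]
side n [[ 0.5972 -0.2439  0.085 ]
 [ 0.5975 -0.2605  0.085 ]] [ 0.5974 -0.2522  0.085 ]
```

The nose midpoint equals the ear midpoint in both views, to within 1 mm. I squeeze gradually and follow the ring forward about 10 mm, because spreading draws it towards the pliers.

```bash
echo '[0, 0, 0, 0, 0, 0, 0.7, 0, 0, 0, -0.001, 0, 0, 0.65, 0, 0, 0, -0.0015, 0, 0, 0.6, 0, 0, 0, -0.0015, 0, -0.0005, 0.56, 0, 0, 0, -0.0015, 0, -0.0005, 0.52, 0, 0, 0, -0.0015, 0, -0.0005, 0.48, 0, 0, 0, -0.0015, 0, -0.0005, 0.44, 0, 0, 0, -0.001, 0, 0, 0.4, 0, 0, 0, 0, 0, 0, 0.35, 0, 0, 0, 0, 0, 0, 0.35]' > rows.txt && python3 drive.py rows.txt
python3 - <<'E'
from h import *
for i in range(1):
    cv2.imwrite("pics/t6.png",r.get_image("top")[...,::-1]);cv2.imwrite("pics/s6.png",r.get_image("side")[...,::-1])
o=r.get_obs();print(o["finger_gap"],o["grip_force"],o["ft_force"])
E
```

```text
time: 11.77
ee_pos: [0.4465, -0.2699, 0.0698]
eef_rot: [[-0.991, -0.135, 0.0], [-0.135, 0.991, -0.0], [-0.0, -0.0, -1.0]]
ft_force: [-0.2, -0.3, -1.8]
finger_gap: 0.433
grip_force: 60.2
0.434468013551075 60.16707133501768 [ 0.18491916 -0.14280025 -1.81269806]
```

Grip is at 60 N with the pliers at the stop. I lift off the spindle, straight up and slowly.

```bash
echo '[0, 0, 0, 0, 0, -0.003, 0.35, 0, 0, 0, 0, 0, -0.004, 0.35, 0, 0, 0, 0, 0, -0.006, 0.35, 0, 0, 0, 0, 0, -0.008, 0.35, 0, 0, 0, 0, 0, -0.01, 0.35, 0, 0, 0, 0, 0, -0.01, 0.35, 0, 0, 0, 0, 0, -0.01, 0.35, 0, 0, 0, 0, 0, -0.009, 0.35, 0, 0, 0, 0, 0, -0.005, 0.35, 0, 0, 0, 0, 0, 0, 0.35]' > rows.txt && python3 drive.py rows.txt; echo '[0, 0, 0, 0, 0, 0, 0.35, 0, 0, 0, 0, 0, 0, 0.35, 0, 0, 0, 0, 0, 0, 0.35]' > rows.txt && python3 drive.py rows.txt
python3 - <<'E'
from h import *
cv2.imwrite("pics/t7.png",r.get_image("top")[...,::-1]);cv2.imwrite("pics/s7.png",r.get_image("side")[...,::-1])
# ascii grey of the side view around the ring: red-background -> '.', dark '#', bright 'O'
def asc(f,u0,u1,v0,v1):
    im=cv2.imread(f).astype(int)[v0:v1,u0:u1]
    print(f,u0,v0)
    for i,row in enumerate(im):
        print(v0+i,"".join('.' if p[2]-p[0]>55 else ('O' if p.min()>150 else ('#' if p.max()<105 else '+')) for p in row))
asc("pics/s6.png",240,300,128,165);asc("pics/s7.png",240,300,100,150);asc("pics/t7.png",330,380,165,215)
E
```

```text
time: 12.7
ee_pos: [0.447, -0.2703, 0.1362]
eef_rot: [[-0.991, -0.135, 0.002], [-0.135, 0.991, -0.001], [-0.001, -0.001, -1.0]]
ft_force: [0.9, 0.1, -2.0]
finger_gap: 0.434
grip_force: 60.3
time: 12.95
ee_pos: [0.4462, -0.2697, 0.1343]
eef_rot: [[-0.991, -0.135, -0.001], [-0.135, 0.991, 0.001], [0.001, 0.001, -1.0]]
ft_force: [-0.4, -0.2, -2.2]
finger_gap: 0.431
grip_force: 60.3
pics/s6.png 240 128
128 ............................................................
129 ............................................................
130 ............................................................
131 ...............................O............................
132 ..............................+++...........................
133 .............................+++++..........................
134 ..................+++...+++++++++++.........................
135 ...............+++OOO+++++++++++++OOOO......................
136 .............+++++OOOO+++...+++++++++OOOOOO+................
137 ............+++..OOOOO+......++++++++++++++OOOOOOOO...OOOO..
138 ...........+++...OOOOOOOO........+++++++++++
[... 7046 characters left out ...]
....######OOO.............OO............
203 ....................+OO............+OO............
204 .....................OO............+OO...........#
205 .....................+OO...........+OO.........###
206 ......................OO...........+OO.......#####
207 ......................+OO..........+OO......######
208 ......................+OO..........+OO.....#######
209 .......................OOO.........+O+....########
210 .......................+OO+........+O+...#########
211 ........................OO+........+OO..#########+
212 ........................+OO........OOO+##########+
213 ........................+OOO.......OOO+#########+O
214 ........................+OOO.......OO+##########+O
```

The ring is lifted and spread on both jaws, clear above the pin. I measure the ring relative to the tool, and the stub.

Run:
```python
from h import *
np.set_printoptions(precision=4,suppress=True)
print("back",tri((355.5,173.8),(249.3,126)),"noseL",tri((345,184.3),(270,130)),"noseR",tri((369.3,188.8),(271,115)))
for z in(.128,.132,.136): print(z,onz("top",[(355.5,173.8)],z),onz("side",[(249.3,126)],z))
for z in(.145,.150): print(z,onz("top",[(345,184.3),(369.3,188.8)],z),onz("side",[(270,130),(271,115)],z))
def asc(f,u0,u1,v0,v1):
    im=cv2.imread(f).astype(int)[v0:v1,u0:u1]
    print(f,u0,v0)
    for i,row in enumerate(im):
        print(v0+i,"".join('.' if p[2]-p[0]>55 else ('O' if p.min()>200 else ('#' if p.max()<105 else '+' if p.min()>150 else '-')) for p in row))
asc("pics/t7.png",180,230,160,216);asc("pics/s7.png",180,265,250,325)
# band edges in finer gray at top back & left
```

```text
back [ 0.6654 -0.2463  0.1287] noseL [ 0.6141 -0.2082  0.1562] noseR [ 0.6132 -0.2844  0.1413]
0.128 [[ 0.6679 -0.2464  0.128 ]] [[ 0.6632 -0.2468  0.128 ]]
0.132 [[ 0.667  -0.2456  0.132 ]] [[ 0.6621 -0.2422  0.132 ]]
0.136 [[ 0.6661 -0.2449  0.136 ]] [[ 0.6609 -0.2376  0.136 ]]
0.145 [[ 0.6319 -0.2099  0.145 ]
 [ 0.6171 -0.2835  0.145 ]] [[ 0.6007 -0.2182  0.145 ]
 [ 0.6077 -0.2793  0.145 ]]
0.15 [[ 0.6309 -0.2091  0.15  ]
 [ 0.6162 -0.2825  0.15  ]] [[ 0.5996 -0.2126  0.15  ]
 [ 0.6066 -0.2733  0.15  ]]
pics/t7.png 180 160
160 .............#-------------------###..............
161 .............-#-#--------------####...............
162 .............##-------+++------#####..............
163 .............##-----------------####..............
164 ..............#####################...............
165 ..............################------------##-++-..
166 ......-------------------------------------#-+++..
167 ....+----------------------------------++--#----#.
168 ....+--+-----------+++++++++-----------.---#####..
169 ....---++--------+OOOOOOOOOOO++------------#####..
170 ....#---------
[... 8581 characters left out ...]
-########-----------------------------------------------#######-......
318 ....-###################---########----###-----------------------------#######-......
319 ....-###############################--########------------------------########-......
320 ....-##########################################---########-----------#########-......
321 ...---####################################################---#################-......
322 ...-+--#######################################################################.......
323 ...+++--#####################################################################-.......
324 ..++++--#####################################################################-.......
```

```bash
echo '[0, 0, 0, 0, 0, -0.006, 0.35, 0, 0, 0, 0, 0, -0.01, 0.35, 0, 0, 0, 0, 0, -0.01, 0.35, 0, 0, 0, 0, 0.005, -0.005, 0.35, 0, 0, 0, -0.001, 0.01, 0, 0.35, 0, 0, 0, -0.002, 0.015, 0, 0.35, 0, 0, 0, -0.003, 0.02, 0, 0.35, 0, 0, 0, -0.003, 0.02, 0, 0.35, 0, 0, 0, -0.003, 0.02, 0, 0.35, 0, 0, 0, -0.003, 0.02, 0, 0.35]' > rows.txt && python3 drive.py rows.txt; echo '[0, 0, 0, -0.003, 0.02, 0, 0.35, 0, 0, 0, -0.003, 0.02, 0, 0.35, 0, 0, 0, -0.003, 0.02, 0, 0.35, 0, 0, 0, -0.003, 0.02, 0, 0.35, 0, 0, 0, -0.003, 0.02, 0, 0.35, 0, 0, 0, -0.003, 0.02, 0, 0.35, 0, 0, 0, -0.003, 0.02, 0, 0.35, 0, 0, 0, -0.003, 0.02, 0, 0.35, 0, 0, 0, -0.003, 0.02, 0, 0.35, 0, 0, 0, -0.003, 0.02, 0, 0.35]' > rows.txt && python3 drive.py rows.txt;echo '[0, 0, 0, -0.003, 0.02, 0, 0.35, 0, 0, 0, -0.003, 0.02, 0, 0.35, 0, 0, 0, -0.003, 0.02, 0, 0.35, 0, 0, 0, -0.003, 0.02, 0, 0.35, 0, 0, 0, -0.003, 0.02, 0, 0.35, 0, 0, 0, -0.003, 0.015, 0, 0.35, 0, 0, 0, -0.002, 0.008, 0, 0.35, 0, 0, 0, 0, 0.003, 0, 0.35, 0, 0, 0, 0, 0, 0, 0.35, 0, 0, 0, 0, 0, 0, 0.35]' > rows.txt && python3 drive.py rows.txt
python3 - <<'E'
from h import *
np.set_printoptions(precision=4,suppress=True)
print("stub",onz("top",[(199.5,182.3)],.134),onz("side",[(218,271.4)],.134),tri((199.5,182.3),(218,271.4)))
cv2.imwrite("pics/t8.png",r.get_image("top")[...,::-1]);cv2.imwrite("pics/s8.png",r.get_image("side")[...,::-1])
print(r.get_obs()["ee_pos"])
def asc(f,u0,u1,v0,v1):
    im=cv2.imread(f).astype(int)[v0:v1,u0:u1]
    print(f,u0,v0)
    for i,row in enumerate(im):
        print(v0+i,"".join('.' if p[2]-p[0]>55 else ('O' if p.min()>200 else ('#' if p.max()<105 else '+' if p.min()>150 else '-')) for p in row))
asc("pics/t8.png",175,235,160,210);asc("pics/s8.png",185,265,225,295)
E
```

```text
time: 13.88
ee_pos: [0.4457, -0.1565, 0.1654]
eef_rot: [[-0.991, -0.135, -0.001], [-0.135, 0.991, 0.001], [0.001, 0.001, -1.0]]
ft_force: [0.9, 0.8, -1.8]
finger_gap: 0.43
grip_force: 60.4
time: 14.72
ee_pos: [0.4479, 0.0454, 0.1655]
eef_rot: [[-0.991, -0.135, -0.001], [-0.135, 0.991, 0.0], [0.001, 0.0, -1.0]]
ft_force: [0.8, -0.7, -1.6]
finger_gap: 0.432
grip_force: 60.4
time: 15.55
ee_pos: [0.4516, 0.1705, 0.1657]
eef_rot: [[-0.991, -0.135, -0.0], [-0.135, 0.991, -0.0], [0.001, -0.0, -1.0]]
ft_force: [0.5, -0.1, -2.4]
finger_gap: 0.434
grip_force: 60.4
stub [[0.6458 0.2352 0.134 ]] [[0.6417 0.2343 0.134 ]] [0.6435 0.2348 0.1351]
[0.4519 0.1702 0.1657]
pics/t8.png 175 160
160 ..................#-------------------###...................
161 ..................------------------####....................
162 ..................##-----++++++------####...................
163 ..................##------------------###...................
164 ...................---##################....................
165 ...................################---------------+++.......
166 ...........-------------
[... 8101 characters left out ...]
OOO+-------########-
287 ++-###---OOOOOOOOOOOOOO+++++--##########---++----OO++OOOOOOOOOO+------########-.
288 ++-###---OOOOOOOOOOOOOO+++++++---#####----++----+OOOOOOOOOOOOO+--------#######-.
289 ++-##----OOOOOOOOOOOOOOO--++++++-------++++-----OOOOOOOOOOOOOO+--------#######-.
290 +--##----OOOOOOOOOOOOOOO+---+++++++++++++------+OOOOOOOOOOOOOO+--------#######..
291 +-###----+OOOOOOOOOOOOOO+-----+++++++++-------+OOOOOOOOOOOOOOO---------######-..
292 --###----+OOOOOOOOOOOOOOO+-------------------+OOOOOOOOOOOOOOO+---------######-..
293 --##-----+OOOOOOOOOOOOOOOO+-----------------+OOO+++OOOOOOOOOO+--------#######-..
294 --##------OOOOOOOOOOOOOOOOO++-------------++OOO+---+OOOOOOOO+---------#######-..
```

```bash
echo '[0, 0, 0, -0.001, 0.006, 0, 0.35, 0, 0, 0, -0.002, 0.01, 0, 0.35, 0, 0, 0, -0.002, 0.01, 0, 0.35, 0, 0, 0, -0.002, 0.007, 0, 0.35, 0, 0, 0, 0, 0.003, 0, 0.35, 0, 0, 0, 0, 0, 0, 0.35, 0, 0, 0, 0, 0, 0, 0.35]' > rows.txt && python3 drive.py rows.txt
python3 - <<'E'
from h import *
np.set_printoptions(precision=4,suppress=True)
cv2.imwrite("pics/t9.png",r.get_image("top")[...,::-1]);cv2.imwrite("pics/s9.png",r.get_image("side")[...,::-1])
print(r.get_obs()["ee_pos"])
def asc(f,u0,u1,v0,v1):
    im=cv2.imread(f).astype(int)[v0:v1,u0:u1]
    print(f,u0,v0)
    for i,row in enumerate(im):
        print(v0+i,"".join('.' if p[2]-p[0]>55 else ('O' if p.min()>200 else ('#' if p.max()<105 else '+' if p.min()>150 else '-')) for p in row))
asc("pics/t9.png",175,235,160,210);asc("pics/s9.png",185,265,235,305)
E
```

```text
time: 16.23
ee_pos: [0.454, 0.2077, 0.1657]
eef_rot: [[-0.991, -0.136, -0.0], [-0.136, 0.991, -0.0], [0.0, -0.0, -1.0]]
ft_force: [0.3, 0.6, -2.1]
finger_gap: 0.434
grip_force: 60.4
[0.4541 0.2073 0.1657]
pics/t9.png 175 160
160 ..................#-------------------##....................
161 ..................------------------####....................
162 ..................##-----++++++------####...................
163 ..................##------------------###...................
164 ...................---##################....................
165 ...................################---------------+++.......
166 ...........-------------------------------------#-+++.......
167 .........+----------------------------------++--#----.......
168 .........+--+-----------+OOOOOO++----------+.+--#####.......
169 .........---.+--------OOOOOOOOOOOOO+------------#####.......
170 .........#---------+++O++++++OOOOOOOO+----------#####-......
171 .........#--------+-----##----+OOOOOOOO----------####-......
172 .........-------------++O+####-+OOOOOOOO---------####-......
173 .........---------+OOOOOO+
[... 7644 characters left out ...]
----------#######-..
297 --#--------OOOOOOOOOOOOOO+---------++++++++OO+-#####-+++++------------#######-..
298 --#--------+OOOOOOOOOOOOO--#--+++++OO+O+++++++--##--++OOO+-----------########-..
299 -##---------+OOOOOOOOOOO+####-+OOOOOOOOOOOOOO++----++OOOO+-----------########-..
300 -#----------++OOOOOOOOO+-####-OOOOOOOOOOOOOOOO+++++OOOOO+----------#########-...
301 -#-----------+OOOOOOOOOO-####-OOOOOOOOOOOOOOOOO+++OOOOO+------------########-...
302 #------------++OOOOOOOOO+----+OOOOOOOOOOOOOOOOOOOOOOO++--------------#######-...
303 #-------------+++OOOOOOOOOOOOOOOOOOOOOOOOOOOOOOOOOOO+----------------######-....
304 #---------------++OOOOOOOOOOOOOOOOOOOOOOOOOOOOOOOOO+----------------#######-....
```

```bash
cat > fit.py <<'E'
from h import *
from scipy.optimize import least_squares
from scipy.spatial import cKDTree
ST=np.array([.6437,.2348,.134])
SH={"top":np.array([199.5,182.4])-proj("top",ST)[0],"side":np.array([218.,271.3])-proj("side",ST)[0]}
def model(x,y,z,yaw,tilt,half=.24):
    a=np.radians(np.linspace(0,130,120));h=np.c_[np.cos(a)-1,np.sin(a)]*.02375
    P=[]
    for s in(1,-1):
        t=-s*half;R=np.array([[np.cos(t),-np.sin(t)],[np.sin(t),np.cos(t)]]);P.append((h*[1,s])@R.T)
    P=np.vstack(P);zz=z-P[:,0]*tilt   # tilt>0: ears higher than back
    R=np.array([[np.cos(yaw),-np.sin(yaw)],[np.sin(yaw),np.cos(yaw)]])
    return np.c_[P@R.T+[x,y],zz]
def fit(top,side,yaw0=.135):
    def res(p):
        M=model(*p[:5]);o=[]
        for n,q in(("top",top),("side",side)):
            d=cKDTree(np.repeat(proj(n,M)+SH[n],1,0)).query(np.array(q,float))[0];o.append(d)
        return np.r_[np.concatenate(o),(p[3]-yaw0)/.05,(p[4]-.04)/.05]
    s=least_squares(res,[.67,.24,.158,yaw0,.04],x_scale=[.01,.01,.01,.1,.1],diff_step=1e-3,loss="soft_l1")
    x,y,z,yaw,t=s.x;c=np.array([x-.028*np.cos(yaw),y-.028*np.sin(yaw)])
    d=ST[:2]-c
    print("back",np.round(s.x,4),"rms px",np.sqrt(np.mean(s.fun[:-2]**2)).round(2),"move world",d.round(4))
E
python3 - <<'E'
from fit import *
top=[(188.5,178),(188.5,181),(188.5,187),(188.5,189),(190,175),(191.8,173),(194,171.9),(198,171),(205.2,172),(207,174),(208.3,176),(208.5,178),(210.3,185),(211.5,189),(211.8,191)]
side=[(218,250.3),(213,251),(208.5,252),(206.5,253),(205.5,254),(204.5,255),(204,256),(203.5,257),(203,258.5),(202.7,261.5),(202.2,264),(204.5,271),(208,272.4),(212,273.4)]
for y in(.1,.135,.17): fit(top,side,y)
E
```

```text
back [ 0.6716  0.2343  0.1662  0.093  -0.0082] rms px 3.04 move world [-0.      0.0031]
back [ 0.6715  0.235   0.1662  0.121  -0.0046] rms px 3.07 move world [0.     0.0032]
back [0.6713 0.2359 0.1661 0.1539 0.0015] rms px 3.12 move world [0.0001 0.0032]
```

```bash
sed -i 's/,120))/,1500))/; s/    s=least_squares.*/    from scipy.optimize import minimize\n    s=minimize(lambda q:np.sum(np.sqrt(1+res(q*[.01,.01,.01,.1,.1])**2)-1),np.array([66.5,23.7,15.9,yaw0*10,.4]),method="Nelder-Mead",options=dict(maxiter=1500,initial_simplex=None,xatol=1e-3,fatol=1e-4));s.x=s.x*[.01,.01,.01,.1,.1];s.fun=res(s.x)/; s/    print("back"/    print(s.fun.round(1));print("back"/' fit.py
python3 - <<'E'
from fit import *
print(SH)
top=[(188.5,178),(188.5,181),(188.5,187),(188.5,189),(190,175),(191.8,173),(194,171.9),(198,171),(205.2,172),(207,174),(208.3,176),(208.5,178),(210.3,185),(211.5,189),(211.8,191)]
side=[(218,250.3),(213,251),(208.5,252),(206.5,253),(205.5,254),(204.5,255),(204,256),(203.5,257),(203,258.5),(202.7,261.5),(202.2,264),(204.5,271),(208,272.4),(212,273.4)]
fit(top,side)
M=model(.6635,.2405,.159,.135,.04)
for n in("top","side"):print(n,(proj(n,M)+SH[n])[[0,400,800,1200,1499,1900,2300,2700,2999]].round(1).tolist())
E
```

```text
{'top': array([-0.11902398, -0.55694627]), 'side': array([ 0.97439328, -0.20608612])}
[ 0.3  0.4  4.   5.9  0.   0.   0.2  0.1  0.1  0.   0.4  0.3  5.1  9.2
 11.1  0.   0.6  0.2  0.5  0.5  0.6  0.4  0.4  0.4  0.5  0.4  0.7  0.
  0.2  0.1 -0. ]
back [0.6717 0.2355 0.1654 0.138  0.0399] rms px 3.15 move world [-0.0003  0.0031]
top [[196.3, 174.4], [191.7, 175.3], [188.4, 178.7], [187.5, 183.2], [188.7, 186.4], [200.9, 174.0], [204.9, 176.2], [206.8, 180.3], [206.4, 183.8]]
side [[206.8, 265.9], [206.6, 271.5], [210.2, 275.8], [216.5, 277.3], [221.6, 276.2], [207.9, 260.4], [212.5, 256.0], [219.0, 254.2], [223.7, 255.0]]
```

Run:
```python
from fit import *
top=[(188.5,178),(188.5,181),(190,175),(191.8,173),(194,171.9),(198,171),(205.2,172),(207,174),(208.3,176),(208.5,178)]
side=[(218,250.3),(213,251),(208.5,252),(206.5,253),(205.5,254),(204.5,255),(204,256),(203.5,257),(203,258.5),(202.7,261.5),(202.2,264),(204.5,271),(208,272.4),(212,273.4)]
for y in(.1,.135,.17):fit(top,side,y)
# grey samples to check band centreline, inverse contrast along scan lines
im=cv2.cvtColor(cv2.imread("pics/t9.png"),cv2.COLOR_BGR2GRAY)
for v in(177,179,181): print("row",v,im[v,184:216].tolist())
for u in(194,197,203): print("col",u,im[166:178,u].tolist())
```

```text
[0.3 0.6 0.2 0.3 0.5 0.2 0.1 0.2 0.3 0.3 0.2 0.6 0.  0.3 0.2 0.3 0.1 0.1
 0.  0.1 0.1 0.3 0.2 0.2 0.  0. ]
back [0.6728 0.2347 0.165  0.1024 0.0408] rms px 0.28 move world [-0.0013  0.003 ]
[0.3 0.5 0.2 0.2 0.4 0.2 0.1 0.1 0.3 0.3 0.2 0.6 0.  0.3 0.2 0.3 0.1 0.1
 0.  0.  0.  0.3 0.2 0.2 0.  0. ]
back [0.6727 0.2355 0.165  0.1359 0.0402] rms px 0.26 move world [-0.0012  0.0031]
[0.3 0.5 0.1 0.2 0.3 0.2 0.1 0.1 0.3 0.3 0.2 0.5 0.  0.3 0.2 0.3 0.1 0.
 0.1 0.  0.1 0.4 0.2 0.1 0.1 0. ]
back [0.6724 0.2365 0.165  0.1739 0.0401] rms px 0.25 move world [-0.0011  0.0032]
row 177 [80, 75, 121, 196, 159, 128, 171, 248, 242, 241, 242, 239, 211, 186, 177, 175, 181, 176, 150, 135, 148, 168, 182, 166, 141, 163, 227, 239, 240, 240, 238, 238]
row 179 [75, 127, 243, 243, 132, 137, 224, 247, 243, 242, 223, 170, 204, 214, 214, 213, 213, 213, 213, 206, 180, 140, 176, 179, 129, 146, 220, 247, 245, 238, 200, 213]
row 181 [108, 217, 248, 241, 169, 121, 94, 153, 223, 236, 156, 213, 217, 217, 207, 164, 183, 220, 217, 216, 211, 176, 128, 124, 141, 127, 104, 188, 241, 146, 35, 39]
col 194 [69, 88, 92, 110, 181, 164, 104, 224, 246, 242, 241, 242]
col 197 [70, 87, 106, 232, 208, 127, 179, 236, 243, 242, 240, 186]
col 203 [72, 118, 230, 250, 201, 124, 76, 39, 53, 159, 156, 135]
```

The fit is good, with rms 0.26 px. I need to shift (-1.2, +3.1) mm, and the ring is about 64 mm above the groove. I correct and start down.

```bash
echo '[0, 0, 0, 0.0008, 0.0032, 0, 0.35, 0, 0, 0, 0, 0, 0.004, 0.35, 0, 0, 0, 0, 0, 0.006, 0.35, 0, 0, 0, 0, 0, 0.006, 0.35, 0, 0, 0, 0, 0, 0.004, 0.35, 0, 0, 0, 0, 0, 0, 0.35]' > rows.txt && python3 drive.py rows.txt; echo '[0, 0, 0, 0, 0, 0.003, 0.35, 0, 0, 0, 0, 0, 0.004, 0.35, 0, 0, 0, 0, 0, 0.004, 0.35, 0, 0, 0, 0, 0, 0.004, 0.35, 0, 0, 0, 0, 0, 0, 0.35, 0, 0, 0, 0, 0, 0, 0.35]' > rows.txt && python3 drive.py rows.txt;  python3 - <<'E'
from h import *
cv2.imwrite("pics/t10.png",r.get_image("top")[...,::-1]);cv2.imwrite("pics/s10.png",r.get_image("side")[...,::-1])
def asc(f,u0,u1,v0,v1):
    im=cv2.imread(f).astype(int)[v0:v1,u0:u1]
    print(f,u0,v0)
    for i,row in enumerate(im):
        print(v0+i,"".join('.' if p[2]-p[0]>55 else ('O' if p.min()>200 else ('#' if p.max()<105 else '+' if p.min()>150 else '-')) for p in row))
asc("pics/t10.png",180,220,164,196);asc("pics/s10.png",190,260,248,292)
E
```

```text
time: 16.83
ee_pos: [0.4524, 0.2103, 0.1446]
eef_rot: [[-0.991, -0.135, -0.002], [-0.135, 0.991, -0.001], [0.002, -0.0, -1.0]]
ft_force: [0.0, 0.2, -1.8]
finger_gap: 0.43
grip_force: 60.4
time: 17.33
ee_pos: [0.4528, 0.2105, 0.1305]
eef_rot: [[-0.991, -0.135, -0.0], [-0.135, 0.991, -0.0], [0.001, -0.0, -1.0]]
ft_force: [0.0, -0.8, -1.8]
finger_gap: 0.436
grip_force: 60.4
pics/t10.png 180 164
164 ..............---##################.....
165 ..............################----------
166 ......----------------------------------
167 ....+----------------------------------+
168 ....+--+-----------+OOOOOO++----------+.
169 ....---.+--------OOOOOOOOOOOOO+---------
170 ....#---------OOOOOOOOOOOOOOOOOO+-------
171 ....#--------OOOOOOOO++++OOOOOOOOO------
172 ....-------+OOOOOOOOO###+OOOOOOOOOO-----
173 ....------+OOOOOO++++----OOOOOOOOOOO+---
174 ....-----+OOOO+--------#--+OOOOOOOOOO+--
175 ....#---+OOOO-----+OOO-+O+-+OOOOOOOOOO--
176 ....#---OOOO--+OOOOOO+-++O+-+OOOOOOOOO+-
177 ....#--+OOO---OOO+++++---+---+OOOOOOOOO+
178 ....#-+OOO+--OOO+++++++---++-+OOOOOOOOOO
179 ....#-OOOO--+OO++++++++++-
[... 3355 characters left out ...]
OOOOOO++++++++--------###
283 ##--+OOOO+-####------------------------++++++O++++++++---------#######
284 ##--+OOOO+-####-++------------------------+++++++----------------#####
285 #---+OOOOO+----+O+-------########---------------------++++--------####
286 #---OOOOOOO+++OOOO+-----###########--------------++++OOOO++-------####
287 #---OOOOOOOOOOOOOO+-+----###########-----##--+++OOOOOOOOOO+-------####
288 #---OOOOOOOOOOOOO+---+++---#######------##--+OOOOOOOOOOOO+--------####
289 ----OOOOOOOOOOOOO+----+++--------------##--+OOOOOOOOOOOOO+--------####
290 ----+OOOOOOOOOOOO+-----+++++-----------##-+OOOOOOOOOOOOOO+--------####
291 ----+OOOOOOOOOOOO++------++++++-------#--+OOOOOOOOOOOOOO+--------#####
```

Run:
```python
from fit import *
top=[(192,177),(191.5,178),(190.5,179),(190,180),(192.5,176),(194,175),(197,174),(204.7,174),(206,175),(207,176),(207.5,177),(208,178),(208.5,179)]
side=[(217,261.2),(211,263),(208.5,265),(207.5,266.3),(205.5,270),(205.5,272),(204.7,275),(204.5,277),(205.5,279.7)]
for y in(.12,.15):fit(top,side,y)
```

```text
[0.3 0.5 0.1 0.1 0.  0.  0.1 0.2 0.  0.  0.3 0.3 0.1 0.1 0.1 0.  0.2 0.
 0.1 0.1 0.3 0.1 0.  0.2]
back [0.6711 0.2387 0.1289 0.1203 0.0476] rms px 0.19 move world [ 0.0004 -0.0006]
[ 0.3  0.5  0.1  0.1  0.1  0.   0.1  0.2  0.   0.   0.2  0.3  0.1  0.2
  0.1  0.   0.2  0.   0.2  0.2  0.3  0.2 -0.1  0.1]
back [0.671  0.2394 0.1289 0.1461 0.0447] rms px 0.2 move world [ 0.0004 -0.0006]
```

The ring is centred to within 1 mm and is already around the stub's taper (back z about 0.129). I continue down slowly.

```bash
echo '[0, 0, 0, 0, 0, 0.002, 0.35, 0, 0, 0, 0, 0, 0.003, 0.35, 0, 0, 0, 0, 0, 0.003, 0.35, 0, 0, 0, 0, 0, 0.002, 0.35, 0, 0, 0, 0, 0, 0, 0.35]' > rows.txt && python3 drive.py rows.txt; echo '[0, 0, 0, 0, 0, 0.003, 0.35, 0, 0, 0, 0, 0, 0.003, 0.35, 0, 0, 0, 0, 0, 0.003, 0.35, 0, 0, 0, 0, 0, 0.002, 0.35, 0, 0, 0, 0, 0, 0, 0.35, 0, 0, 0, 0, 0, 0, 0.35]' > rows.txt && python3 drive.py rows.txt; echo '[0, 0, 0, 0, 0, 0.001, 0.35, 0, 0, 0, 0, 0, 0.001, 0.35, 0, 0, 0, 0, 0, 0.001, 0.35, 0, 0, 0, 0, 0, 0, 0.35, 0, 0, 0, 0, 0, 0, 0.35]' > rows.txt && python3 drive.py rows.txt
python3 - <<'E'
from h import *
cv2.imwrite("pics/t11.png",r.get_image("top")[...,::-1]);cv2.imwrite("pics/s11.png",r.get_image("side")[...,::-1])
def asc(f,u0,u1,v0,v1):
    im=cv2.imread(f).astype(int)[v0:v1,u0:u1]
    print(f,u0,v0)
    for i,row in enumerate(im):
        print(v0+i,"".join('.' if p[2]-p[0]>55 else ('O' if p.min()>200 else ('#' if p.max()<105 else '+' if p.min()>150 else '-')) for p in row))
asc("pics/t11.png",180,220,168,198);asc("pics/s11.png",190,260,262,302)
E
```

```text
time: 17.85
ee_pos: [0.4527, 0.2104, 0.1202]
eef_rot: [[-0.991, -0.135, -0.001], [-0.135, 0.991, -0.0], [0.001, -0.0, -1.0]]
ft_force: [-0.2, -1.2, -2.1]
finger_gap: 0.433
grip_force: 60.4
time: 18.35
ee_pos: [0.4529, 0.2105, 0.1096]
eef_rot: [[-0.991, -0.135, -0.0], [-0.135, 0.991, -0.0], [0.0, -0.0, -1.0]]
ft_force: [0.1, 0.9, -2.3]
finger_gap: 0.433
grip_force: 60.4
time: 18.77
ee_pos: [0.4529, 0.2105, 0.1067]
eef_rot: [[-0.991, -0.135, -0.0], [-0.135, 0.991, -0.0], [0.0, -0.0, -1.0]]
ft_force: [-0.3, -0.3, -2.1]
finger_gap: 0.43
grip_force: 60.4
pics/t11.png 180 168
168 ....+--+-----------+OOOOOO++----------+.
169 ....---.+--------OOOOOOOOOOOOO+---------
170 ....#---------OOOOOOOOOOOOOOOOOO+-------
171 ....#--------OOOOOOOO++++OOOOOOOOO------
172 ....-------+OOOOOOOOO###-OOOOOOOOOO-----
173 ....------+OOOOOOOOO+###-OOOOOOOOOOO+---
174 ....-----+OOOOOOOOOO+----+OOOOOOOOOOO+--
175 ....#---+OOOOOOOO+++------++OOOOOOOOOO--
176 ....#---OOOOOOO+--------#---+OOOOOOOOO+-
177 ....#--+OOOOO+------+----+---+OOOOOOOOO+
178 ....#--OOOOOO----++++++--++---+OOOOOOOOO
179 ....#-OOOOOO----++++++++
[... 3147 characters left out ...]
-------++++----------####
293 ----+OOOOOOOOOOOOO+-----#############------###--+++++OO+---------#####
294 -----OOOOOOOOOOOOO++------##-----##-------####-++OO++++----------#####
295 -----+OOOOOOOOOOOOO+++--------------+++---#####-++++++-----------#####
296 -----+OOOOOOOOOOOOOO++--+----------+OOO++-#####-++++++-----------#####
297 ------+OOOOOOOOOOOOO+--------++++++++++++-####--++++++----------######
298 ------+OOOOOOOOOOOO+--#--++++OOOO++++++++--##--+OOOO++----------######
299 -------+OOOOOOOOOOO+####-+OOOOOOOOOOOOOO+-----+OOOOO+-----------######
300 -------++OOOOOOOOO+-####-OOOOOOOOOOOOOOO++++++OOOOO+-----------#######
301 --------+OOOOOOOOOO-####-OOOOOOOOOOOOOOOO++OOOOOOO+------------#######
```

```bash
echo '[0, 0, 0, 0, 0, 0.001, 0.35, 0, 0, 0, 0, 0, 0.001, 0.35, 0, 0, 0, 0, 0, 0, 0.35, 0, 0, 0, 0, 0, 0, 0.35, 0, 0, 0, 0, 0, 0, 0.35]' > rows.txt && python3 drive.py rows.txt; echo '[0, 0, 0, 0, 0, 0.001, 0.35, 0, 0, 0, 0, 0, 0, 0.35, 0, 0, 0, 0, 0, 0, 0.35, 0, 0, 0, 0, 0, 0, 0.35]' > rows.txt && python3 drive.py rows.txt;echo '[0, 0, 0, 0, 0, 0.0007, 0.35, 0, 0, 0, 0, 0, 0, 0.35, 0, 0, 0, 0, 0, 0, 0.35, 0, 0, 0, 0, 0, 0, 0.35]' > rows.txt && python3 drive.py rows.txt
python3 - <<'E'
from h import *
cv2.imwrite("pics/t12.png",r.get_image("top")[...,::-1]);cv2.imwrite("pics/s12.png",r.get_image("side")[...,::-1])
o=r.get_obs();print(o["ft_force"],o["ft_torque"])
# vertical position of jaw parts on side image: shift between s9 and s12 patch around shafts / noses
def nose(f,u0,u1,v0,v1):
    g=cv2.cvtColor(cv2.imread(f),cv2.COLOR_BGR2GRAY)[v0:v1,u0:u1];return g
for a,b,(u,v,w,h) in(("s9","s12",(222,243,16,10)),("s10","s12",(222,255,16,8)),("s9","s10",(222,243,16,10))):
    g=lambda n:cv2.imread(f"pics/{n}.png")
    m=cv2.matchTemplate(g(b)[230:310,200:270],g(a)[v:v+h,u:u+w],cv2.TM_CCOEFF_NORMED);_,s,_,l=cv2.minMaxLoc(m);print(a,b,s,np.array(l)+[200-u,230-v])
E
```

```text
time: 19.28
ee_pos: [0.4529, 0.2105, 0.1047]
eef_rot: [[-0.991, -0.135, -0.0], [-0.135, 0.991, -0.0], [0.0, -0.0, -1.0]]
ft_force: [0.1, -0.1, -2.5]
finger_gap: 0.433
grip_force: 60.4
time: 19.62
ee_pos: [0.453, 0.2105, 0.1038]
eef_rot: [[-0.991, -0.135, 0.0], [-0.135, 0.991, -0.0], [-0.0, -0.0, -1.0]]
ft_force: [-0.3, 1.3, -2.4]
finger_gap: 0.433
grip_force: 60.4
time: 19.95
ee_pos: [0.4529, 0.2105, 0.1031]
eef_rot: [[-0.991, -0.135, -0.0], [-0.135, 0.991, -0.0], [0.0, -0.0, -1.0]]
ft_force: [0.3, -1.0, -1.5]
finger_gap: 0.436
grip_force: 60.4
[ 0.3068115   0.41000322 -2.10520503] [0.04608366 0.03301737 0.0045631 ]
s9 s12 0.6654660105705261 [-7 51]
s10 s12 0.487042099237442 [26 16]
s9 s10 0.7161068916320801 [-4 17]
```

```bash
for i in 1; do :; done; echo '[0, 0, 0, 0, 0, 0.001, 0.35, 0, 0, 0, 0, 0, 0, 0.35, 0, 0, 0, 0, 0, 0, 0.35, 0, 0, 0, 0, 0, 0, 0.35]' > rows.txt && python3 drive.py rows.txt
python3 - <<'E'
from cell import r
o=r.get_obs();print(o["ft_force"].round(2) if hasattr(o["ft_force"],"round") else o["ft_force"],o["ft_torque"])
E
echo '[0, 0, 0, 0, 0, 0.001, 0.35, 0, 0, 0, 0, 0, 0, 0.35, 0, 0, 0, 0, 0, 0, 0.35, 0, 0, 0, 0, 0, 0, 0.35]' > rows.txt && python3 drive.py rows.txt
python3 - <<'E'
from cell import r
o=r.get_obs();print(o["ft_force"],o["ft_torque"])
E
```

```text
time: 20.38
ee_pos: [0.4529, 0.2105, 0.1021]
eef_rot: [[-0.991, -0.135, -0.0], [-0.135, 0.991, -0.0], [0.0, -0.0, -1.0]]
ft_force: [1.2, -0.7, -2.1]
finger_gap: 0.43
grip_force: 60.4
[ 1.17 -0.7  -2.06] [0.00268446 0.01073527 0.04704673]
time: 20.72
ee_pos: [0.4529, 0.2105, 0.1011]
eef_rot: [[-0.991, -0.135, -0.0], [-0.135, 0.991, -0.0], [0.0, -0.0, -1.0]]
ft_force: [-0.1, 0.2, -2.0]
finger_gap: 0.433
grip_force: 60.4
[-0.07388424  0.2264956  -1.9531102 ] [-0.03961659  0.04495885 -0.01706972]
```

```bash
echo '[0, 0, 0, 0, 0, 0.001, 0.35, 0, 0, 0, 0, 0, 0, 0.35, 0, 0, 0, 0, 0, 0, 0.35, 0, 0, 0, 0, 0, 0, 0.35]' > rows.txt && python3 drive.py rows.txt | grep -E "ee_pos|ft"
python3 - <<'E'
from h import *
cv2.imwrite("pics/t13.png",r.get_image("top")[...,::-1]);cv2.imwrite("pics/s13.png",r.get_image("side")[...,::-1])
o=r.get_obs();print(o["ft_force"],o["ft_torque"])
def asc(f,u0,u1,v0,v1):
    im=cv2.imread(f).astype(int)[v0:v1,u0:u1]
    print(f,u0,v0)
    for i,row in enumerate(im):
        print(v0+i,"".join('.' if p[2]-p[0]>55 else ('O' if p.min()>200 else ('#' if p.max()<105 else '+' if p.min()>150 else '-')) for p in row))
asc("pics/t13.png",180,225,170,200);asc("pics/s13.png",190,265,262,302)
E
```

```text
ee_pos: [0.4529, 0.2105, 0.1001]
ft_force: [-0.3, -0.6, -1.2]
[-0.78546657  0.14203999 -1.51627328] [-0.02608181 -0.04419001  0.02031997]
pics/t13.png 180 170
170 ....#---------OOOOOOOOOOOOOOOOOO+----------##
171 ....#--------OOOOOOOO++++OOOOOOOOO----------#
172 ....#------+OOOOOOOOO###-OOOOOOOOOO---------#
173 ....------+OOOOOOOOO+###-OOOOOOOOOOO+-------#
174 ....-----+OOOOOOOOOOO###-OOOOOOOOOOOO+------#
175 ....#---+OOOOOOOOO+++----++OOOOOOOOOOO------#
176 ....#---OOOOOOOO++---------++OOOOOOOOO+-----#
177 ....#--+OOOOOO+-----+--------+OOOOOOOOO+----#
178 ....#--OOOOOO+---++++++--++---+OOOOOOOOO----#
179 ....#-OOOOOOO---+++++++++-++---OOO++OOOO+---#
180 ....#-OOOO++---++++++++++---+--+O+#--OOOO---#
181 ....-+OOO-#----++++-++++++---+--+-###+OOO+--#
182 ....-OOO-##---+++++#--++++---+----###+OOO+--#
183 ....+OOO-##----++++##-++++-#-+--++-#-OOOO+--#
184 ....+OOO+##----+++++++++++---+--+OOOOOOOOO--#
185 ....+OOOOOO+---++++++++++--#-+--+OOOOOOOOO#-#
186 ....+OOOOOOO----+++++++++--#-+--+OOOOOOOOO#-#
187 ....OOOOOOOO----++++++++--##-+---+OOOOOOOO#--
188 ....+OOOOOOO---+---------##-++---+OOO
[... 3079 characters left out ...]
OOO+----#############-----------------------------#######-..
294 -----OOOOOOOOOOOOO++-----##########---------##-------------------#######-..
295 -----+OOOOOOOOOOOOO+++--------------++----#####------------------#######-..
296 -----+OOOOOOOOOOOOOO++--------------+++--######---++++-----------#######-..
297 ------+OOOOOOOOOOOOO+-------+++++++++++--#####--+++OO+-----------#######-..
298 ------+OOOOOOOOOOOOO--#--+++OOOOOO++++++---##-+OOOOOO+----------########-..
299 -------+OOOOOOOOOOO+####-+OOOOOOOOOOOOOO+----++OOOOO+----------#########-..
300 -------++OOOOOOOOO+-####-OOOOOOOOOOOOOOO+++++OOOOOO+-----------#########...
301 --------+OOOOOOOOOO-####-OOOOOOOOOOOOOOOO++OOOOOOO+------------#########...
```

Wrist force has changed from -2.1 N to about -1.4 N, so the back is only just touching the hub. I back off 0.8 mm, settle, check that the cup hasn't moved, and hand in.

```bash
echo '[0, 0, 0, 0, 0, -0.0008, 0.35, 0, 0, 0, 0, 0, 0, 0.35, 0, 0, 0, 0, 0, 0, 0.35, 0, 0, 0, 0, 0, 0, 0.35, 0, 0, 0, 0, 0, 0, 0.35, 0, 0, 0, 0, 0, 0, 0.35]' > rows.txt && python3 drive.py rows.txt
python3 - <<'E'
from h import *
a=cv2.imread("pics/t7.png").astype(int);b=r.get_image("top")[...,::-1].astype(int)
print("cup/mat change",abs(a-b)[150:200,250:300].mean())
print(r.job_done())
E
```

```text
time: 21.65
ee_pos: [0.4529, 0.2105, 0.1009]
eef_rot: [[-0.991, -0.135, -0.0], [-0.135, 0.991, -0.0], [0.0, 0.0, -1.0]]
ft_force: [-1.0, 0.1, -2.2]
finger_gap: 0.437
grip_force: 60.4
cup/mat change 5.034
the job is handed in; nothing more can be done
None
```

I handed the job in at about 21.7 s with the cup mouth down on the mat and the pliers still squeezed at 60 N. By my camera fits and wrist force, the spread ring is level with the groove and barely touching the hub, but no verdict came back.

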